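# Fold back the terrarium lid

### The arm

A 6-joint arm with a two-finger parallel gripper is mounted at the origin on the work surface. World frame = base frame: x ahead of the robot, y to its left, z up, the work surface at z = 0. Lengths are in m, angles in rad, forces in N, time in s.
With the tool pointing down it reaches from about 0.375 to 0.975 m from the base axis. Payload 3.8 kg.
Tool frame: the origin (TCP) lies midway between the tips of the shut fingers; the grasp point (between the pads) lies 19 mm behind it; z points along the fingers, y is the direction in which the jaws open and shut (so a half turn about z gives the same grasp; the last joint's range is limited). The gripper opens to 85 mm and grips with 20 to 120 N. Pads are 22 mm wide; open, the fingers measure 114 mm over their backs; the gripper's body (76 mm by 85 mm) begins 54 mm behind the grasp point. The pads swing forward as they close: fully open they stand 13 mm farther back than shut.
Start: joints at [-1.21, 0.264, 1.604, -0, 1.274, -0.037], TCP at [0.261, -0.622, 0.205] pointing down, gripper open.
Joint ranges: [-2.63, 2.63], [-0.94, 2.18], [0.31, 2.57], [-1.31, 4.45], [0, 2.66], [-2.55, 2.55]. Speed limits (rad/s): [2.57, 2.57, 3.14, 3.14, 3.14, 3.14].

### API

Orientations are given as a rotation vector (axis times angle).
In Python, from plant import bot gives the robot as it stands.
- The arm moves only by the shell command python3 -m handwheel 'ROWS' [FORCE]. ROWS is JSON, a list of rows, each an object with "claw": the opening in per cent of the stroke, from 0 (shut) to 100 (fully open); "travel": the shift along the world's x, y, z in m, a list of three; "rotation": the turn, a rotation vector about the world's x, y, z in degrees, a list of three. A call has 1 to 5 rows; each row shifts and turns the commanded pose from where the row before left it; what a row does not reach is not made up. A row lasts 1/12 s, in which the tool goes at most 41.7 mm and 7.16 degrees, less where a joint would pass 70% of its speed; a pose out of reach is approached as far as the arm can. A call is refused whole if a number of a shift passes 0.0417 or a number of a turn 7.16, either way. A call with a gripper value outside its range is refused whole. The fingers move at their own pace and stop on an object; FORCE is the grip in N (left out, the last holds). Time passes only in rows, so rows that do not move let the fingers close. It gives the time, the measured TCP pose, the force and the opening at its end, in the units of the state.
- bot.observe(): the state, without advancing time (a new reading comes with each control period).
- bot.get_image(name): name is "scene" or "top" or "wrist"; returns the picture (384x512x3 uint8, red, green, blue); there is no depth.
- bot.get_calibration(name): a dict with "intrinsics" (3x3 intrinsics, pixels), "R" (3x3) and "t" (3): a world point X has camera coordinates R X + t. Camera axes: x right, y down, z forward; pixel columns grow to the right and rows downward; lengths in m; the calibration is good to about 2 mm. A picture is of the moment at which its call begins: read the wrist's pose just before it. get_calibration takes no time and is no camera call; for the wrist camera it gives the pose at the moment of the call.
- bot.job_done(): hands the job in, once; it reports no verdict.
The state is a dict: "clock": time; "joint_positions": joint angles; "joint_vel": joint speeds; "joint_efforts": joint torques, N m; "eef_pos": TCP position; "eef_rot": TCP orientation; "wrist_force": force on the tool from outside, world axes, zero at the start; "moment": the same for the moment, N m; "grip_width": opening from 0.0 (shut) to 1.0 (fully open).
Only numpy, scipy, OpenCV 4.12 (cv2) and the standard library are available. Lean on these libraries where they do the work, as an engineer would, in place of code of your own. Each camera call takes 0.05 s, during which the arm holds its last target. There are 200 camera calls.

### The job

Open the glass terrarium for airing: with your fingertips, push the front leaf of its lid up by the lift tab and fold it gently right over the hinge in the middle, until it lies fully back and flat on top of the rear leaf. Only push the leaf: do not pinch it between the fingers, fling it or press the glass hard. Leave the terrarium standing where it is, and do not disturb the bonsai pot, the mesh square or the chopstick.

Things in the scene. Friction and masses are not known exactly. Their poses are not given: they have to be found in the camera images.
- terrarium: Loose 7 kg glass tank: 180 mm along its x, 300 mm along y, walls 160 mm high, base 186 x 306 mm. Origin: centre of its underside, on the table; z up. Its -x side is the front, turned to the robot's right, within 45 degrees. Lid: two 4 mm glass leaves, each 90 mm along x, 298 mm along y, meeting at a hinge along y over the tank's middle. The rear (+x) leaf is fixed, its top 164 mm above the table.
- spine (a point): Point on the lid's hinge axis, at the middle of its length, 166.5 mm above the table over the middle of the tank. The axis runs along the terrarium's own y. The black hinge barrel is 8 mm thick. Axes as the terrarium's.
- leaf (a joint): Front leaf's hinge angle, rad. 0: closed over the front half of the tank; grows as the tab rises; 1.57: upright; 3.14: folded right over, flat against its stop 5 mm above the rear leaf, on rest buttons. Starts 0 to 0.35. The hinge is stiff: the leaf (about 0.24 kg) stays at any angle where it is left, and must be pushed all the way, with up to about 5 N at the tab.
- lift_tab (a point): Middle of the outer edge of the front leaf's flat black lift tab: 80 mm wide, 8 mm thick, level with the glass, jutting 30 mm beyond the tank's front wall in free air. At mid-thickness, 120 mm from the hinge axis, 162 mm above the table when closed; moves with the leaf. x points across the leaf to the hinge, y along the hinge, z up when closed. Undersides: tab z = -4 mm, glass -2 mm.
- pot: Empty brown glazed bonsai pot on four feet, 170 x 125 mm, 58 mm high, about 0.75 kg, beside the terrarium. Origin: centre of its underside. Leave it alone.
- mesh: Black plastic drainage mesh square, 90 x 90 mm, 3 mm thick, lying on the table to the left of the terrarium. Origin: centre of its underside. Leave it alone.
- chopstick: Wooden chopstick, 230 mm long along its own x, 7 mm thick, lying on the table beside the terrarium. Origin: centre of its underside. Leave it alone.

How it is judged:
By the outcome, as a careful person would: the job done as asked, in the order asked, and still so for the second after the job is handed in, with the robot touching nothing.
It also fails if it takes over 48 s, if anything falls off the work surface, if the arm or the gripper's body presses on something with over 40 N, if the wrist force passes 120 N, or if a joint passes its speed limit or range.

## Working session

There is one attempt and no reset: what is moved stays moved. The work goes in short steps, Python scripts to look and compute and a shell command to move; the robot and the scene stay as the last step left them, time stands still between calls to the robot, and variables do not carry over. Pictures are saved under pics/ and viewed, about 8 in all and at most 12, crops included, and the job is handed in when it is done.

```bash
ls; mkdir -p pics; python3 - <<'E'
from plant import bot
import cv2,numpy as np
s=bot.observe();print({k:np.round(v,3).tolist() for k,v in s.items()})
a=bot.get_image("scene");b=bot.get_image("top")
cv2.imwrite("pics/s1.png",a[...,::-1]);cv2.imwrite("pics/t1.png",b[...,::-1])
for n in("scene","top","wrist"):
  c=bot.get_calibration(n);print(n,np.round(np.array(c["intrinsics"]),1).tolist(),np.round(c["R"],3).tolist(),np.round(c["t"],3).tolist())
E
```

```text
pics
{'clock': 0.0, 'joint_positions': [-1.21, 0.265, 1.605, 0.0, 1.274, -0.037], 'joint_vel': [-0.001, 0.001, -0.0, 0.001, 0.0, -0.0], 'joint_efforts': [0.001, -51.511, -36.732, 0.0, 0.013, 0.0], 'eef_pos': [0.261, -0.622, 0.203], 'eef_rot': [-3.077, -0.62, 0.001], 'wrist_force': [-0.168, -0.371, -0.318], 'moment': [-0.014, 0.023, 0.001], 'grip_width': 0.999}
scene [[411.3, 0.0, 250.8], [0.0, 411.3, 192.3], [0.0, 0.0, 1.0]] [[-0.611, 0.791, -0.015], [0.556, 0.416, -0.72], [-0.563, -0.448, -0.694]] [0.312, -0.192, 1.648]
top [[439.7, 0.0, 255.4], [0.0, 439.7, 190.9], [0.0, 0.0, 1.0]] [[0.013, -1.0, 0.011], [-0.992, -0.014, -0.127], [0.127, -0.009, -0.992]] [-0.002, 0.513, 1.266]
wrist [[303.0, 0.0, 252.1], [0.0, 303.0, 193.1], [0.0, 0.0, 1.0]] [[0.388, -0.922, -0.001], [-0.874, -0.368, 0.317], [-0.293, -0.122, -0.948]] [-0.674, -0.041, 0.381]
```

View pics/s1.png

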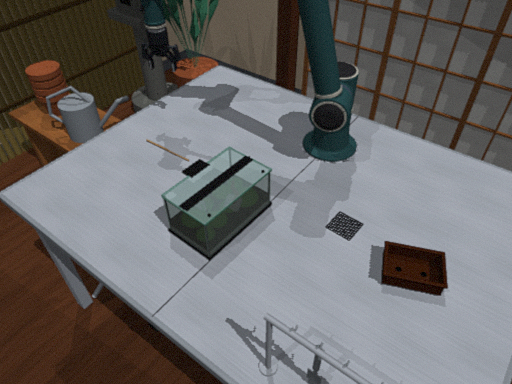

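View pics/t1.png

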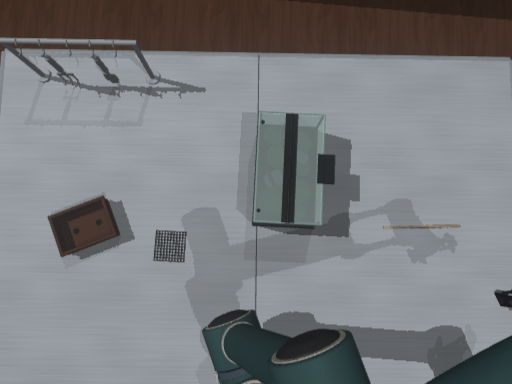

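The terrarium sits in top view at about (290,168), with the tab at (327,169) pointing right (world −y). In the scene view the tab is at (196,168). The pot and mesh are on the far left, and the chopstick is at (422,226). I'll make one enlarged crop to get accurate corners.

```bash
python3 - <<'E'
import cv2,numpy as np
a=cv2.imread("pics/s1.png")[135:265,140:290];b=cv2.imread("pics/t1.png")[95:240,240:350]
a=cv2.resize(a,None,fx=3,fy=3,interpolation=cv2.INTER_CUBIC);b=cv2.resize(b,None,fx=3,fy=3,interpolation=cv2.INTER_CUBIC)
c=np.zeros((435,780,3),np.uint8);c[:390,:450]=a;c[:435,450:780]=b
cv2.imwrite("pics/c1.png",c)
E
```

```text
(no output)
```

View pics/c1.png

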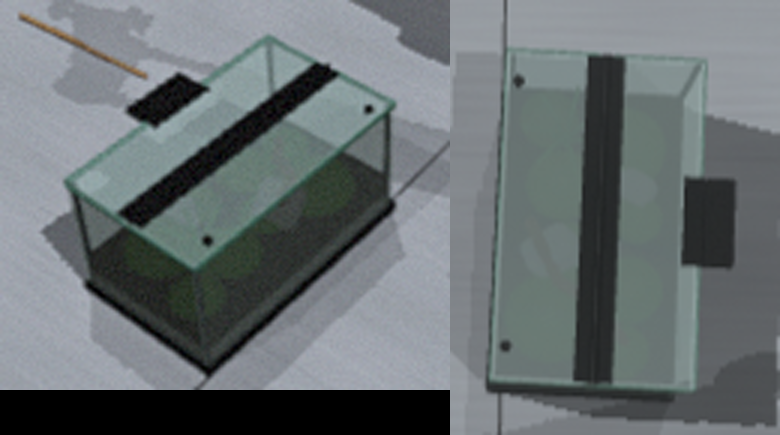

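The crop shows these points (scene / top):
- **Tab outer-edge corners:** (178,73),(127,108) / (736,180),(734,268).
- **Band ends:** (325,69),(133,217) / (606,57),(593,382).

Next I'll triangulate them.

```bash
cat > h.py <<'E'
from plant import bot
import cv2,numpy as np
def P(n):
    c=bot.get_calibration(n);return np.array(c["intrinsics"])@np.c_[c["R"],c["t"]]
def tri(p,q):
    X=cv2.triangulatePoints(P("scene"),P("top"),np.float64(p).T,np.float64(q).T);X=(X[:3]/X[3]).T
    for n,o in(("scene",p),("top",q)):
        h=np.c_[X,np.ones(len(X))]@P(n).T;print(n,"res",np.round(h[:,:2]/h[:,2:]-o,1).tolist())
    return X
def at_z(n,p,z):
    M=P(n);return np.linalg.solve(np.c_[M[:,:2],-np.array([p[0],p[1],1])],-(M[:,2]*z+M[:,3]))[:2]
E
python3 - <<'E'
from h import *
s=np.array([(178,73),(127,108),(209,90),(155,126),(325,69),(133,217),(269,37),(394,103),(194,269),(68,182)])/3+[139.67,134.67]
t=np.array([(736,180),(734,268),(684,178),(682,266),(606,57),(593,382),(706,60),(508,49),(489,382),(692,390)])/3+[89.67,94.67]
X=tri(s,t)
for n,x in zip("tabout+x tabout-x tabin+x tabin-x sp+x sp-x FR+x RR+x RR-x FR-x".split(),X):print(n,x.round(3))
d=X[4]-X[5];print("yaw of y axis",np.degrees(np.arctan2(d[1],d[0])),np.linalg.norm(d),"mid",(X[4]+X[5])/2)
print("tab mid",(X[0]+X[1])/2,at_z("top",(t[0]+t[1])/2,.162))
print("spine at .1705",[at_z("top",t[i],.17).round(4) for i in(4,5)])
E
```

```text
scene res [[-8.1, -1.9], [7.6, 1.1], [-8.1, -1.7], [8.2, 1.0], [-29.3, -8.5], [30.6, -0.6], [-30.1, -10.0], [-30.8, -7.8], [33.1, -1.7], [30.7, 0.3]]
top res [[-7.0, 4.8], [6.2, -5.2], [-7.0, 4.6], [6.7, -5.6], [-26.5, 12.3], [23.0, -24.4], [-27.6, 13.5], [-27.4, 11.6], [23.6, -25.2], [24.0, -25.9]]
tabout+x [ 0.572 -0.178  0.221]
tabout-x [ 0.54  -0.232  0.112]
tabin+x [ 0.574 -0.134  0.221]
tabin-x [ 0.542 -0.185  0.112]
sp+x [ 0.619 -0.013  0.358]
sp-x [ 0.504 -0.168 -0.045]
FR+x [ 0.614 -0.085  0.362]
RR+x [0.625 0.063 0.359]
RR-x [ 0.507 -0.062 -0.058]
FR-x [ 0.503 -0.277 -0.055]
yaw of y axis 53.56539473513618 0.446531115949565 mid [ 0.56180934 -0.09058775  0.15657009]
tab mid [ 0.55639812 -0.20485015  0.16649488] [ 0.55777795 -0.20600337]
spine at .1705 [array([ 0.7073, -0.0896]), array([ 0.4146, -0.0789])]
```

Large residuals: I paired the ends the wrong way round, because scene-right is −x. I'll swap them.

```bash
python3 - <<'E'
from h import *
s=np.array([(127,108),(178,73),(155,126),(209,90),(133,217),(325,69),(68,182),(194,269),(394,103),(269,37)])/3+[139.67,134.67]
t=np.array([(736,180),(734,268),(684,178),(682,266),(606,57),(593,382),(706,60),(508,49),(489,382),(692,390)])/3+[89.67,94.67]
X=tri(s,t)
for n,x in zip("tabout+x tabout-x tabin+x tabin-x sp+x sp-x FR+x RR+x RR-x FR-x".split(),X):print(n,x.round(3))
d=X[5]-X[4];print("yaw of y axis",np.degrees(np.arctan2(d[1],d[0])),np.linalg.norm(d),"mid",(X[4]+X[5])/2)
print("tab mid",(X[0]+X[1])/2,at_z("top",(t[0]+t[1])/2,.162))
for f in("scene",[384+0,]) and [bot.get_calibration("wrist")]:print(f["R"].round(3) if hasattr(f["R"],'round') else f["R"])
E
```

```text
scene res [[-0.5, -0.1], [-0.2, -0.0], [0.1, 0.0], [-0.1, -0.0], [-0.7, -0.1], [0.3, 0.0], [-0.9, -0.2], [-0.3, -0.0], [0.3, 0.0], [-0.1, -0.0]]
top res [[-0.4, 0.3], [-0.1, 0.1], [0.1, -0.1], [-0.1, 0.1], [-0.6, 0.4], [0.2, -0.2], [-0.7, 0.5], [-0.2, 0.2], [0.3, -0.2], [-0.1, 0.1]]
tabout+x [ 0.595 -0.205  0.169]
tabout-x [ 0.517 -0.204  0.165]
tabin+x [ 0.598 -0.16   0.169]
tabin-x [ 0.519 -0.158  0.165]
sp+x [ 0.706 -0.088  0.17 ]
sp-x [ 0.415 -0.08   0.164]
FR+x [ 0.706 -0.179  0.164]
RR+x [ 0.715 -0.001  0.163]
RR-x [0.414 0.011 0.162]
FR-x [ 0.409 -0.166  0.164]
yaw of y axis 178.41660129581226 0.2908373103680287 mid [ 0.56074728 -0.08408796  0.16697398]
tab mid [ 0.55632827 -0.20423284  0.16717542] [ 0.55777795 -0.20600337]
[[ 0.388 -0.922 -0.001]
 [-0.874 -0.368  0.317]
 [-0.293 -0.122 -0.948]]
```

Residuals are now under 1 px. The tab edge mid is at (0.557,−0.205,0.167), and 0.120 m from the spine at (0.561,−0.085,0.167), as expected. The terrarium's x axis is at about 88° yaw, and the leaf is nearly shut.

The plan:
1. Shut the fingers.
2. Tilt the tool towards +y in the free space in front.
3. Reach in under the tab.
4. Follow the arc, turning the tool half as fast as the leaf.

```bash
python3 -m handwheel '[{"claw":0,"travel":[0.03,0.022,0.005],"rotation":[0,0,-2.5]},{"claw":0,"travel":[0.03,0.022,0.005],"rotation":[0,0,-2.5]},{"claw":0,"travel":[0.03,0.022,0.005],"rotation":[0,0,-2.5]},{"claw":0,"travel":[0.03,0.022,0.005],"rotation":[0,0,-2.5]},{"claw":0,"travel":[0.03,0.022,0.005],"rotation":[0,0,-2.5]}]' 20
python3 -m handwheel '[{"claw":0,"travel":[0.03,0.022,0.005],"rotation":[0,0,-2.5]},{"claw":0,"travel":[0.03,0.022,0.005],"rotation":[0,0,-2.5]},{"claw":0,"travel":[0.03,0.022,0.005],"rotation":[0,0,-2.5]},{"claw":0,"travel":[0.03,0.022,0.005],"rotation":[0,0,-2.8]},{"claw":0,"travel":[0.02,0.0,0.005],"rotation":[0,0,0]}]'
python3 -m handwheel '[{"claw":0,"travel":[0,0,0],"rotation":[7,0,0]},{"claw":0,"travel":[0,0,0],"rotation":[7,0,0]},{"claw":0,"travel":[0,0,0],"rotation":[7,0,0]},{"claw":0,"travel":[0,0,0],"rotation":[7,0,0]},{"claw":0,"travel":[0,0,0],"rotation":[7,0,0]}]'
python3 -c "
from plant import bot;print(bot.observe()['joint_positions'])"
```

```text
clock: 0.52
eef_pos: [0.4123, -0.5109, 0.2292]
eef_rot: [-3.128, -0.277, 0.001]
wrist_force: [0.1, -0.3, 0.6]
grip_width: 0.297
clock: 0.93
eef_pos: [0.5541, -0.4195, 0.2544]
eef_rot: [-3.139, -0.002, -0.0]
wrist_force: [-0.6, -0.0, 0.9]
grip_width: 0.002
clock: 1.35
eef_pos: [0.5518, -0.4248, 0.2558]
eef_rot: [-2.527, -0.001, -0.002]
wrist_force: [-0.4, 0.3, 0.1]
grip_width: 0.0
[-0.88975322  0.60208145  1.16589019  0.38903942  1.85331485  0.69751161]
```

```bash
python3 -m handwheel '[{"claw":0,"travel":[0,0,0],"rotation":[7,0,0]},{"claw":0,"travel":[0,0,0],"rotation":[7,0,0]},{"claw":0,"travel":[0,0,0],"rotation":[7,0,0]},{"claw":0,"travel":[0,0,0],"rotation":[7,0,0]},{"claw":0,"travel":[0,0,0],"rotation":[7,0,0]}]'
python3 -m handwheel '[{"claw":0,"travel":[0,0,-0.02],"rotation":[5,0,0]},{"claw":0,"travel":[0,0,-0.02],"rotation":[5,0,0]},{"claw":0,"travel":[0,0,-0.02],"rotation":[5,0,0]},{"claw":0,"travel":[0,0,-0.02],"rotation":[0,0,0]},{"claw":0,"travel":[0,0,0],"rotation":[0,0,0]}]'
python3 - <<'E'
from h import *
print(bot.observe()['joint_positions'])
cv2.imwrite("pics/w1.png",np.hstack([bot.get_image("wrist"),bot.get_image("scene")[60:,100:388] if 0 else bot.get_image("scene")[:,60:348]])[...,::-1])
E
```

```text
clock: 1.77
eef_pos: [0.5511, -0.4255, 0.2543]
eef_rot: [-1.915, 0.001, -0.001]
wrist_force: [1.0, 0.6, -1.0]
grip_width: 0.002
clock: 2.18
eef_pos: [0.5502, -0.4224, 0.1655]
eef_rot: [-1.649, 0.008, 0.007]
wrist_force: [0.6, 0.2, -0.9]
grip_width: -0.001
[-0.99150415  1.14963818  0.90831597  0.8707439   2.34689802  0.7546864 ]
```

View pics/w1.png

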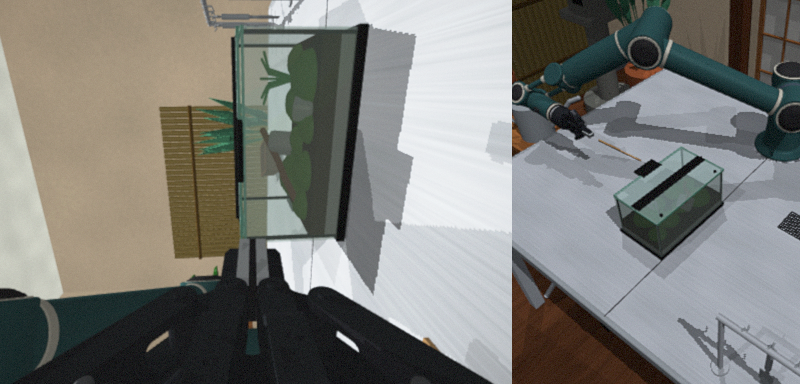

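The tool is about 4.5° below horizontal. In the wrist view the tab (239,150) is level and the leaf is nearly closed, and in the scene view the gripper hangs clear in front. I'll go in below the tab, stopping about 13 mm short of the wall.

```bash
python3 -m handwheel '[{"claw":0,"travel":[0.002,0.02,-0.016],"rotation":[2,0,0]},{"claw":0,"travel":[0.002,0.03,-0.016],"rotation":[2,0,0]},{"claw":0,"travel":[0.002,0.035,0],"rotation":[0,0,0]},{"claw":0,"travel":[0,0.035,0],"rotation":[0,0,0]},{"claw":0,"travel":[0,0.035,0],"rotation":[0,0,0]}]'
python3 -m handwheel '[{"claw":0,"travel":[0,0.025,0],"rotation":[0,0,0]},{"claw":0,"travel":[0,0.02,0],"rotation":[0,0,0]},{"claw":0,"travel":[0,0.01,0],"rotation":[0,0,0]},{"claw":0,"travel":[0,0,0],"rotation":[0,0,0]},{"claw":0,"travel":[0,0,0],"rotation":[0,0,0]}]'
python3 -c "
from plant import bot;print(bot.observe()['joint_positions'])"
```

```text
clock: 2.7
eef_pos: [0.5585, -0.269, 0.1465]
eef_rot: [-1.595, -0.005, -0.004]
wrist_force: [0.7, -0.7, 0.5]
grip_width: -0.004
clock: 3.12
eef_pos: [0.5584, -0.2152, 0.1454]
eef_rot: [-1.593, -0.004, -0.003]
wrist_force: [0.0, 0.9, -0.1]
grip_width: -0.002
[-0.84278906  0.93673084  1.41981555  0.88500871  2.10864419  0.57494534]
```

```bash
python3 -m handwheel '[{"claw":0,"travel":[0,0,-0.014],"rotation":[0,0,0]},{"claw":0,"travel":[0,0.013,0],"rotation":[0,0,0]},{"claw":0,"travel":[0,0.013,0],"rotation":[0,0,0]},{"claw":0,"travel":[0,0,0],"rotation":[0,0,0]}]'
python3 - <<'E'
from h import *
print(bot.observe()['eef_pos'],bot.observe()['wrist_force'])
a=bot.get_image("scene")[60:260,90:340];a=cv2.resize(a,None,fx=2.2,fy=2.2,interpolation=cv2.INTER_CUBIC)
cv2.imwrite("pics/s2.png",a[...,::-1])
E
```

```text
clock: 3.45
eef_pos: [0.5573, -0.1881, 0.1272]
eef_rot: [-1.588, 0.001, 0.001]
wrist_force: [0.1, -0.0, 0.7]
grip_width: -0.002
[ 0.5572724  -0.18809581  0.1272422 ] [ 0.12677736 -0.02274205  0.74704253]
```

View pics/s2.png

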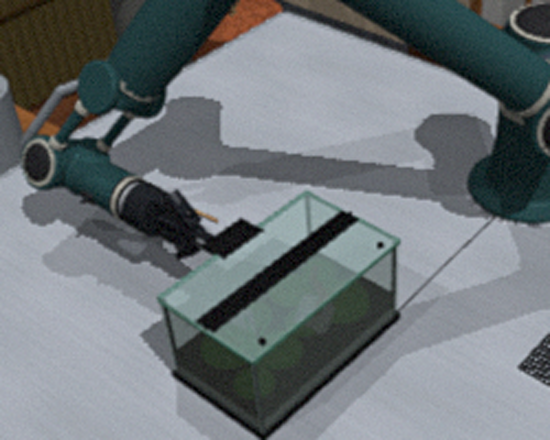

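The fingertips (205,245 in this crop) are under the tab (235,238) with no contact force. I'll raise them in small steps.

```bash
for i in 1; do python3 -m handwheel '[{"claw":0,"travel":[0,0,0.005],"rotation":[0,0,0]},{"claw":0,"travel":[0,0,0.005],"rotation":[0,0,0]},{"claw":0,"travel":[0,0,0.004],"rotation":[0,0,0]},{"claw":0,"travel":[0,0,0],"rotation":[0,0,0]}]'; done
python3 -m handwheel '[{"claw":0,"travel":[0,0,0.004],"rotation":[0,0,0]},{"claw":0,"travel":[0,0,0.004],"rotation":[0,0,0]},{"claw":0,"travel":[0,0,0.004],"rotation":[0,0,0]},{"claw":0,"travel":[0,0,0],"rotation":[0,0,0]}]'
```

```text
clock: 3.83
eef_pos: [0.558, -0.1895, 0.1439]
eef_rot: [-1.59, -0.001, -0.002]
wrist_force: [-0.1, -0.1, 0.0]
grip_width: -0.003
clock: 4.17
eef_pos: [0.5577, -0.1885, 0.1558]
eef_rot: [-1.589, -0.001, -0.001]
wrist_force: [-0.5, -0.5, 0.0]
grip_width: 0.001
```

```bash

python3 -m handwheel '[{"claw":0,"travel":[0,0,0.005],"rotation":[0,0,0]},{"claw":0,"travel":[0,0,0.005],"rotation":[0,0,0]}]'
python3 -m handwheel '[{"claw":0,"travel":[0,0,0.005],"rotation":[0,0,0]},{"claw":0,"travel":[0,0,0.005],"rotation":[0,0,0]}]'
python3 - <<'E'
from h import *
a=bot.get_image("scene")[60:260,90:340];w=bot.get_image("wrist")
a=cv2.resize(a,(475,380),interpolation=cv2.INTER_CUBIC);w=w[:380,190:510]
cv2.imwrite("pics/s3.png",np.hstack([a,w])[...,::-1])
E
```

```text
clock: 4.33
eef_pos: [0.5574, -0.1881, 0.1648]
eef_rot: [-1.588, 0.001, 0.001]
wrist_force: [-0.1, 0.1, -0.4]
grip_width: 0.006
clock: 4.5
eef_pos: [0.5575, -0.1883, 0.1753]
eef_rot: [-1.588, -0.0, 0.0]
wrist_force: [1.2, -0.2, 0.5]
grip_width: 0.002
```

View pics/s3.png

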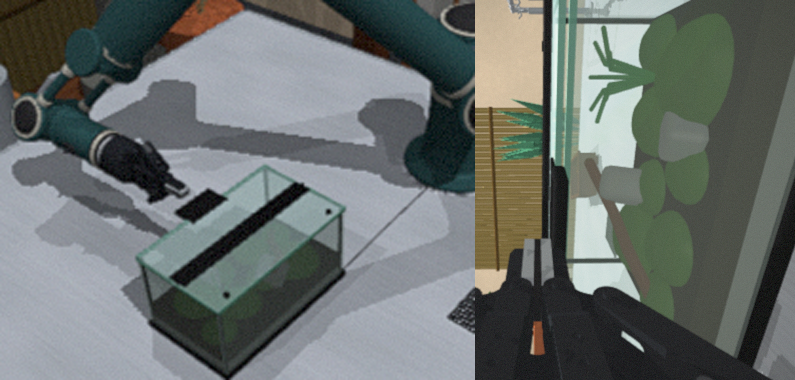

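No contact at z=0.175 is suspicious. In the scene crop the tips (180,190) look to be outside the tab (203,203), not under it. I'll check by projecting the TCP and my tab points into the pictures.

```bash
python3 - <<'E'
from h import *
tcp=np.array(bot.observe()['eef_pos']);print(tcp)
out=[]
for n,r in(("scene",(110,210,140,240)),("top",(110,210,260,360))):
    im=np.ascontiguousarray(bot.get_image(n));y0,y1,x0,x1=r;c=cv2.resize(im[y0:y1,x0:x1],None,fx=4,fy=4,interpolation=cv2.INTER_CUBIC)
    for X,col in((tcp,(255,0,0)),(np.array([.557,-.205,.165]),(255,255,0)),(np.array([.5607,-.085,.1705]),(0,255,255)),(tcp-[0,.05,0],(255,0,255))):
        h=P(n)@np.r_[X,1];u=h[:2]/h[2];print(n,u.round(1));cv2.circle(c,tuple(int(v) for v in(u-[x0,y0])*4),4,col,-1)
    out.append(c)
cv2.imwrite("pics/p1.png",np.hstack(out)[...,::-1])
E
```

```text
[ 0.55776972 -0.18854076  0.17586686]
scene [193.3 164.7]
scene [190.1 165.2]
scene [217.6 179.7]
scene [181.9 158.7]
top [329.1 168.3]
top [334.5 169.4]
top [289.8 167. ]
top [347.9 168.6]
```

View pics/p1.png

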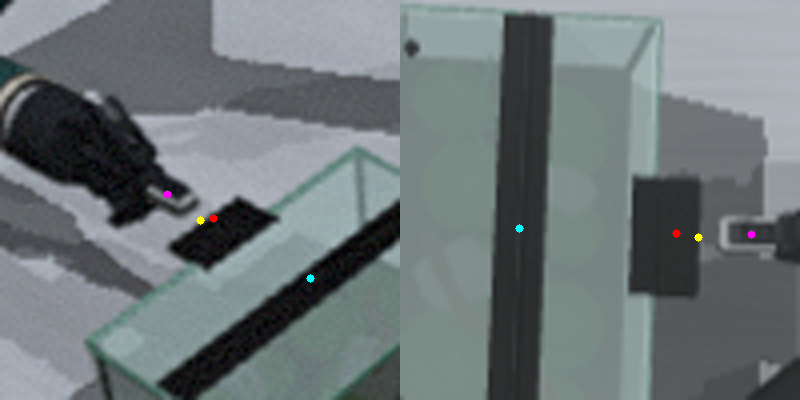

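The real fingertips, at about (340,168) in the top view, are about 28 mm short of the reported TCP along the tool axis. I'll triangulate the tip and check the start picture, to tell whether this is a tool-axis offset or a world offset.

```bash
python3 - <<'E'
from h import *
tcp=np.array(bot.observe()['eef_pos'])
X=tri([(140+198/4,110+207/4)],[(260+321/4,110+233/4)])[0];print("tip",X.round(4),"tip-tcp",(X-tcp).round(4))
for X in([.261,-.622,.203],[.261,-.622,.216]):
    h=P("top")@np.r_[X,1];print((h[:2]/h[2]).round(1))
t=cv2.imread("pics/t1.png");print(t.shape); cv2.imwrite("pics/t1c.png",cv2.resize(t[270:330,452:512],None,fx=6,fy=6))
E
```

```text
scene res [[-1.7, -0.3]]
top res [[-1.4, 1.1]]
tip [ 0.5556 -0.2145  0.175 ] tip-tcp [-0.0019 -0.0262  0.0001]
[504.4 285.4]
[507.4 285.9]
(384, 512, 3)
```

View pics/t1c.png

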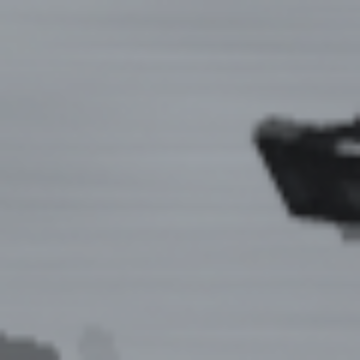

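The tip triangulates to (0.556,−0.2145,0.175), which is 26 mm behind the reported TCP along the tool direction. The start picture doesn't settle the cause. I'll apply this offset for now and re-measure after the tool turns. Next: lower, advance 26 mm and lift.

```bash

python3 -m handwheel '[{"claw":0,"travel":[0,0,-0.02],"rotation":[0,0,0]},{"claw":0,"travel":[0,0,-0.02],"rotation":[0,0,0]},{"claw":0,"travel":[0,0.013,0],"rotation":[0,0,0]},{"claw":0,"travel":[0,0.011,0],"rotation":[0,0,0]},{"claw":0,"travel":[0,0,0],"rotation":[0,0,0]}]'
python3 -m handwheel '[{"claw":0,"travel":[0,0,0.003],"rotation":[0,0,0]},{"claw":0,"travel":[0,0,0.003],"rotation":[0,0,0]},{"claw":0,"travel":[0,0,0.002],"rotation":[0,0,0]},{"claw":0,"travel":[0,0,0],"rotation":[0,0,0]}]'
python3 -m handwheel '[{"claw":0,"travel":[0,0,0.003],"rotation":[0,0,0]},{"claw":0,"travel":[0,0,0.003],"rotation":[0,0,0]},{"claw":0,"travel":[0,0,0.002],"rotation":[0,0,0]},{"claw":0,"travel":[0,0,0],"rotation":[0,0,0]}]'
```

```text
clock: 5.12
eef_pos: [0.5571, -0.1623, 0.1343]
eef_rot: [-1.586, 0.0, 0.003]
wrist_force: [-0.1, -0.3, 0.5]
grip_width: -0.002
clock: 5.45
eef_pos: [0.558, -0.1651, 0.144]
eef_rot: [-1.59, -0.001, -0.002]
wrist_force: [-0.3, -0.2, -0.8]
grip_width: -0.001
clock: 5.78
eef_pos: [0.5575, -0.1647, 0.1507]
eef_rot: [-1.589, 0.0, -0.0]
wrist_force: [0.5, -1.6, -2.2]
grip_width: 0.001
```

Contact at z≈0.150 with a small force. Before following the arc I'll use the first wrist picture's tank corners, about (240,238) and (238,27), to check whether the reported arm pose has a world bias.

```bash
python3 - <<'E'
from h import *
from scipy.spatial.transform import Rotation as R
o=bot.observe();c=bot.get_calibration("wrist");Rw=np.array(c["R"]);t=np.array(c["t"]);C=-Rw.T@t
Rt=R.from_rotvec(o['eef_rot']).as_matrix();off=Rt.T@(C-o['eef_pos']);Rc=Rw@Rt
print("cam in tool",off.round(4))
R0=R.from_rotvec([-1.649,.008,.007]).as_matrix();p0=np.array([.5502,-.4224,.1655]);C0=p0+R0@off;Rw0=Rc@R0.T
for d in([0,0,0],[0,-.026,0]):
  for X in([.409,-.168,.164],[.706,-.177,.164],[.409,-.165,.01],[.706,-.177,.01]):
    q=np.array(c["intrinsics"])@(Rw0@(np.array(X)-C0-d));print(d,X,(q[:2]/q[2]).round(1))
# tip directions in wrist view: TCP and 26 mm behind
for z in(0,-.026):
    q=np.array(c["intrinsics"])@(Rc@(np.array([0,0,z])-off));print("tcp",z,(q[:2]/q[2]).round(1))
E
```

```text
cam in tool [ 0.0817 -0.0005 -0.1687]
[0, 0, 0] [0.409, -0.168, 0.164] [241.3 242.5]
[0, 0, 0] [0.706, -0.177, 0.164] [236.8  27.1]
[0, 0, 0] [0.409, -0.165, 0.01] [337.3 237.3]
[0, 0, 0] [0.706, -0.177, 0.01] [359.8  27.9]
[0, -0.026, 0] [0.409, -0.168, 0.164] [240.6 235. ]
[0, -0.026, 0] [0.706, -0.177, 0.164] [236.2  31.1]
[0, -0.026, 0] [0.409, -0.165, 0.01] [331.9 230.3]
[0, -0.026, 0] [0.706, -0.177, 0.01] [351.8  31.7]
tcp 0 [252.7 231.7]
tcp -0.026 [252.8 253.1]
```

The tank corners match the reported arm pose without a world shift (base corner predicted 360, seen 367, against 352 with the shift). So the tips really end about 26 mm short of the TCP along the tool axis. I'll tabulate the arc with that.

```bash
cat > arc.py <<'E'
import numpy as np
def tcp(deg,L=.026,r=.105,h=.008,d=.0085,S=(-.085,.1665)):
    a=np.radians(deg);s,c=np.sin(a),np.cos(a);f=a/2
    tip=np.array(S)+r*np.array([-c,s])-(d+h*np.cos(a/2))*np.array([s,c])
    return tip+L*np.array([np.cos(f),-np.sin(f)])
E
python3 - <<'E'
from arc import *
for d in range(0,181,4):
    p=tcp(d);print(d,p.round(4),"next",(1000*(tcp(d+4)-p)).round(1))
E
```

```text
0 [-0.164  0.15 ] next [-0.9  6.5]
4 [-0.1649  0.1565] next [-0.4  6.5]
8 [-0.1653  0.163 ] next [0.1 6.5]
12 [-0.1653  0.1695] next [0.6 6.5]
16 [-0.1647  0.176 ] next [1.  6.5]
20 [-0.1637  0.1825] next [1.5 6.4]
24 [-0.1621  0.1889] next [2.  6.3]
28 [-0.1601  0.1951] next [2.5 6.1]
32 [-0.1576  0.2012] next [2.9 5.9]
36 [-0.1547  0.2072] next [3.4 5.7]
40 [-0.1513  0.2128] next [3.8 5.4]
44 [-0.1475  0.2182] next [4.2 5.1]
48 [-0.1433  0.2234] next [4.6 4.8]
52 [-0.1386  0.2282] next [5.  4.5]
56 [-0.1337  0.2326] next [5.3 4.1]
60 [-0.1283  0.2367] next [5.6 3.7]
64 [-0.1227  0.2404] next [5.9 3.3]
68 [-0.1168  0.2436] next [6.2 2.8]
72 [-0.1107  0.2465] next [6.4 2.3]
76 [-0.1043  0.2488] next [6.6 1.9]
80 [-0.0977  0.2507] next [6.7 1.4]
84 [-0.091  0.252] next [6.8 0.9]
88 [-0.0842  0.2529] next [6.9 0.3]
92 [-0.0773  0.2532] next [ 6.9 -0.2]
96 [-0.0704  0.2531] next [ 6.9 -0.7]
100 [-0.0635  0.2524] next [ 6.9 -1.2]
104 [-0.0566  0.2511] next [ 6.8 -1.7]
108 [-0.0498  0.2494] next [ 6.7 -2.2]
112 [-0.0432  0.2472] next [ 6.5 -2.8]
116 [-0.0366  0.2444] next [ 6.3 -3.2]
120 [-0.0303  0.2412] next [ 6.1 -3.7]
124 [-0.0242  0.2374] next [ 5.8 -4.2]
128 [-0.0184  0.2333] next [ 5.5 -4.6]
132 [-0.0129  0.2286] next [ 5.2 -5. ]
136 [-0.0077  0.2236] next [ 4.8 -5.4]
140 [-0.0029  0.2182] next [ 4.4 -5.8]
144 [0.0015 0.2124] next [ 4.  -6.1]
148 [0.0055 0.2062] next [ 3.6 -6.4]
152 [0.0091 0.1998] next [ 3.1 -6.7]
156 [0.0122 0.1931] next [ 2.6 -7. ]
160 [0.0148 0.1861] next [ 2.1 -7.2]
164 [0.0169 0.1789] next [ 1.6 -7.3]
168 [0.0185 0.1716] next [ 1.  -7.5]
172 [0.0195 0.1641] next [ 0.5 -7.5]
176 [0.02   0.1566] next [-0.  -7.6]
180 [0.02  0.149] next [-0.6 -7.6]
```

```bash

python3 -m handwheel '[{"claw":0,"travel":[0,-0.001,0.0065],"rotation":[-2,0,0]},{"claw":0,"travel":[0,0,0.0065],"rotation":[-2,0,0]},{"claw":0,"travel":[0,0,0.0065],"rotation":[-2,0,0]},{"claw":0,"travel":[0,0,0.0065],"rotation":[-2,0,0]},{"claw":0,"travel":[0,0.001,0.0065],"rotation":[-2,0,0]}]'
```

```text
clock: 6.2
eef_pos: [0.5572, -0.164, 0.1825]
eef_rot: [-1.764, 0.001, 0.001]
wrist_force: [0.2, 1.0, -3.3]
grip_width: 0.004
```

Tracking matches the model and the load is about 3 N. Continuing 20→60°.

```bash

python3 -m handwheel '[{"claw":0,"travel":[0,0.0015,0.0064],"rotation":[-2,0,0]},{"claw":0,"travel":[0,0.002,0.0063],"rotation":[-2,0,0]},{"claw":0,"travel":[0,0.0025,0.0061],"rotation":[-2,0,0]},{"claw":0,"travel":[0,0.003,0.0059],"rotation":[-2,0,0]},{"claw":0,"travel":[0,0.0034,0.0057],"rotation":[-2,0,0]}]'
python3 -m handwheel '[{"claw":0,"travel":[0,0.0038,0.0054],"rotation":[-2,0,0]},{"claw":0,"travel":[0,0.0042,0.0051],"rotation":[-2,0,0]},{"claw":0,"travel":[0,0.0046,0.0048],"rotation":[-2,0,0]},{"claw":0,"travel":[0,0.005,0.0045],"rotation":[-2,0,0]},{"claw":0,"travel":[0,0.0053,0.0041],"rotation":[-2,0,0]}]'
python3 - <<'E'
from h import *
tcp=np.array(bot.observe()['eef_pos']);from scipy.spatial.transform import Rotation as R
tip=tcp-.026*R.from_rotvec(bot.observe()['eef_rot']).as_matrix()[:,2];print(tip)
out=[]
for n,r in(("scene",(90,190,140,240)),("top",(110,210,260,360))):
    im=np.ascontiguousarray(bot.get_image(n));y0,y1,x0,x1=r;c=cv2.resize(im[y0:y1,x0:x1],None,fx=4,fy=4,interpolation=cv2.INTER_CUBIC)
    for X,col in((tip,(255,0,0)),):
        h=P(n)@np.r_[X,1];u=h[:2]/h[2];cv2.circle(c,tuple(int(v) for v in(u-[x0,y0])*4),3,col,-1)
    out.append(c)
cv2.imwrite("pics/p2.png",np.hstack(out)[...,::-1])
E
```

```text
clock: 6.62
eef_pos: [0.5573, -0.1518, 0.2131]
eef_rot: [-1.939, 0.001, 0.001]
wrist_force: [-0.4, -1.6, -4.9]
grip_width: 0.003
clock: 7.03
eef_pos: [0.5573, -0.129, 0.2371]
eef_rot: [-2.114, 0.001, 0.0]
wrist_force: [1.3, -2.0, -2.7]
grip_width: 0.001
[ 0.55734063 -0.15126596  0.25058041]
```

View pics/p2.png

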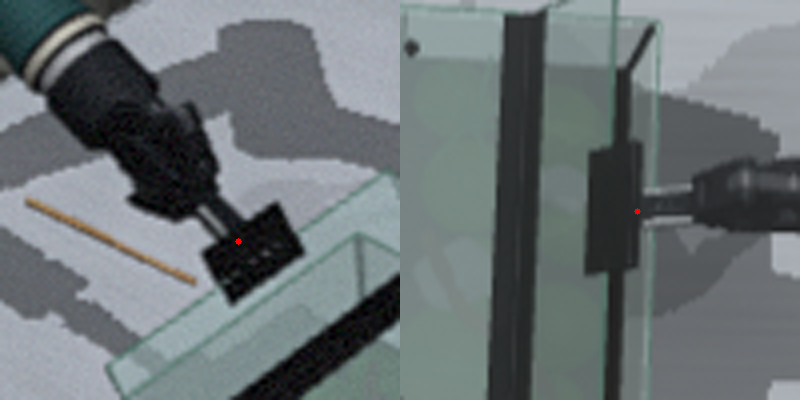

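The leaf is up at about 60°, with the tip (the red dot, on the tab) where predicted, so the offset model holds. Continuing 60→120°.

```bash

python3 -m handwheel '[{"claw":0,"travel":[0,0.0056,0.0037],"rotation":[-2,0,0]},{"claw":0,"travel":[0,0.0059,0.0033],"rotation":[-2,0,0]},{"claw":0,"travel":[0.001,0.0062,0.0028],"rotation":[-2,0,0]},{"claw":0,"travel":[0,0.0064,0.0023],"rotation":[-2,0,0]},{"claw":0,"travel":[0.001,0.0066,0.0019],"rotation":[-2,0,0]}]'
python3 -m handwheel '[{"claw":0,"travel":[0,0.0067,0.0014],"rotation":[-2,0,0]},{"claw":0,"travel":[0,0.0068,0.0009],"rotation":[-2,0,0]},{"claw":0,"travel":[0.001,0.0069,0.0003],"rotation":[-2,0,0]},{"claw":0,"travel":[0,0.0069,-0.0002],"rotation":[-2,0,0]},{"claw":0,"travel":[0,0.0069,-0.0007],"rotation":[-2,0,0]}]'
python3 -m handwheel '[{"claw":0,"travel":[0,0.0069,-0.0012],"rotation":[-2,0,0]},{"claw":0,"travel":[0,0.0068,-0.0017],"rotation":[-2,0,0]},{"claw":0,"travel":[0.001,0.0067,-0.0022],"rotation":[-2,0,0]},{"claw":0,"travel":[0,0.0065,-0.0028],"rotation":[-2,0,0]},{"claw":0,"travel":[0,0.0063,-0.0032],"rotation":[-2,0,0]}]'
```

```text
clock: 7.55
eef_pos: [0.5586, -0.0985, 0.2506]
eef_rot: [-2.287, 0.002, 0.003]
wrist_force: [-2.0, -2.9, -1.7]
grip_width: 0.002
clock: 7.97
eef_pos: [0.5607, -0.0635, 0.2534]
eef_rot: [-2.464, 0.0, -0.001]
wrist_force: [0.0, -2.0, -1.9]
grip_width: 0.0
clock: 8.38
eef_pos: [0.5617, -0.0299, 0.2424]
eef_rot: [-2.639, -0.001, -0.001]
wrist_force: [0.3, -2.4, 0.5]
grip_width: 0.001
```

```bash

python3 -m handwheel '[{"claw":0,"travel":[0,0.0061,-0.004],"rotation":[-2,0,0]},{"claw":0,"travel":[0,0.0058,-0.0044],"rotation":[-2,0,0]},{"claw":0,"travel":[0.001,0.0055,-0.0048],"rotation":[-2,0,0]},{"claw":0,"travel":[0,0.0052,-0.005],"rotation":[-2,0,0]},{"claw":0,"travel":[0,0.0048,-0.0054],"rotation":[-2,0,0]}]'
python3 -m handwheel '[{"claw":0,"travel":[0,0.0044,-0.0058],"rotation":[-2,0,0]},{"claw":0,"travel":[0,0.004,-0.0061],"rotation":[-2,0,0]},{"claw":0,"travel":[0.001,0.0036,-0.0064],"rotation":[-2,0,0]},{"claw":0,"travel":[0,0.0031,-0.0067],"rotation":[-2,0,0]},{"claw":0,"travel":[0,0.0026,-0.007],"rotation":[-2,0,0]}]'
```

```text
clock: 8.8
eef_pos: [0.5626, -0.0023, 0.219]
eef_rot: [-2.812, -0.001, -0.002]
wrist_force: [-0.3, -1.6, 0.0]
grip_width: -0.003
clock: 9.22
eef_pos: [0.5635, 0.0156, 0.1871]
eef_rot: [-2.986, -0.001, -0.002]
wrist_force: [0.0, -1.1, 1.6]
grip_width: 0.001
```

Good: at about 160° with 2 N. Now the last 20°, in smaller steps with force checks.

```bash

python3 -m handwheel '[{"claw":0,"travel":[0,0.0014,-0.0073],"rotation":[-2,0,0]},{"claw":0,"travel":[0,0.001,-0.0075],"rotation":[-2,0,0]},{"claw":0,"travel":[0,0.0005,-0.0075],"rotation":[-2,0,0]}]'
python3 -m handwheel '[{"claw":0,"travel":[0,0,-0.004],"rotation":[-1,0,0]},{"claw":0,"travel":[0,0,-0.003],"rotation":[-1,0,0]}]'
python3 -m handwheel '[{"claw":0,"travel":[0,0,-0.003],"rotation":[-1,0,0]},{"claw":0,"travel":[0,0,-0.002],"rotation":[0,0,0]}]'
python3 - <<'E'
from h import *
a=bot.get_image("scene")[70:220,130:300];a=cv2.resize(a,None,fx=4,fy=4,interpolation=cv2.INTER_CUBIC)
cv2.imwrite("pics/s4.png",a[...,::-1])
E
```

```text
clock: 9.47
eef_pos: [0.5635, 0.019, 0.1649]
eef_rot: [-3.09, -0.001, -0.003]
wrist_force: [-0.1, 1.8, 0.8]
grip_width: 0.007
clock: 9.63
eef_pos: [0.563, 0.0186, 0.1571]
eef_rot: [-3.124, -0.002, 0.0]
wrist_force: [0.6, 0.4, 1.4]
grip_width: 0.001
clock: 9.8
eef_pos: [0.5633, 0.018, 0.1521]
eef_rot: [3.141, 0.001, -0.0]
wrist_force: [0.2, 1.1, 1.2]
grip_width: 0.0
```

View pics/s4.png

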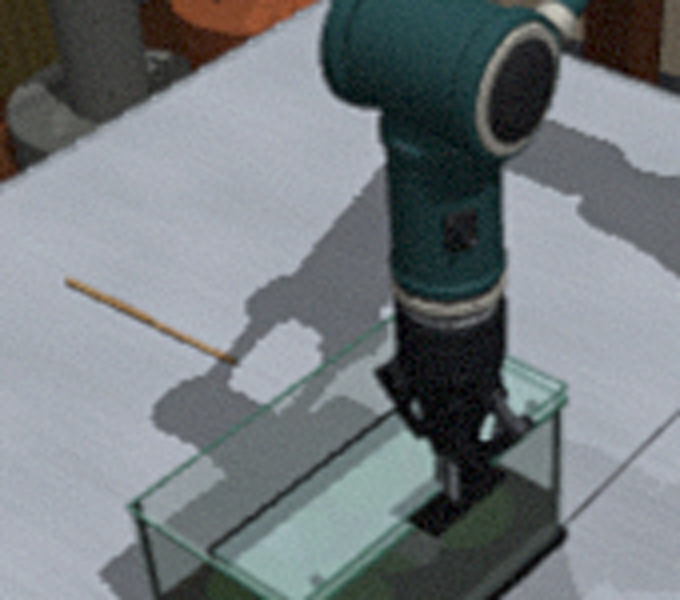

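The leaf is almost flat on the rear leaf, with the tip on the tab (455,500). I'll press on in 1–2 mm steps until the stop is felt.

```bash

python3 -m handwheel '[{"claw":0,"travel":[0,0,-0.002],"rotation":[0,0,0]},{"claw":0,"travel":[0,0,0],"rotation":[0,0,0]}]'
python3 -m handwheel '[{"claw":0,"travel":[0,0,-0.0015],"rotation":[0,0,0]},{"claw":0,"travel":[0,0,0],"rotation":[0,0,0]}]'
python3 -m handwheel '[{"claw":0,"travel":[0,0,-0.001],"rotation":[0,0,0]},{"claw":0,"travel":[0,0,0],"rotation":[0,0,0]}]'
```

```text
clock: 10.02
eef_pos: [0.5634, 0.0168, 0.15]
eef_rot: [-3.141, 0.001, 0.0]
wrist_force: [-0.8, 0.4, 0.6]
grip_width: -0.001
clock: 10.18
eef_pos: [0.5636, 0.0167, 0.1485]
eef_rot: [3.142, -0.001, 0.0]
wrist_force: [0.0, 0.7, -0.5]
grip_width: 0.003
clock: 10.35
eef_pos: [0.5636, 0.0166, 0.1484]
eef_rot: [3.141, -0.001, 0.0]
wrist_force: [-1.9, 0.1, 4.5]
grip_width: 0.004
```

```bash

python3 -m handwheel '[{"claw":0,"travel":[0,0,-0.001],"rotation":[0,0,0]},{"claw":0,"travel":[0,0,0],"rotation":[0,0,0]}]'
python3 -m handwheel '[{"claw":0,"travel":[0,0,-0.0006],"rotation":[0,0,0]},{"claw":0,"travel":[0,0,0],"rotation":[0,0,0]}]'
```

```text
clock: 10.52
eef_pos: [0.5636, 0.0166, 0.1484]
eef_rot: [3.141, -0.001, 0.001]
wrist_force: [-4.1, -0.1, 9.9]
grip_width: -0.001
clock: 10.68
eef_pos: [0.5636, 0.0166, 0.1483]
eef_rot: [3.141, -0.001, 0.001]
wrist_force: [-6.2, -0.6, 11.6]
grip_width: 0.001
```

It's a hard stop: z is unchanged while the force grows. I'll back off straight up and away.

```bash

python3 -m handwheel '[{"claw":0,"travel":[0,0,0.005],"rotation":[0,0,0]},{"claw":0,"travel":[0,0,0.02],"rotation":[0,0,0]},{"claw":0,"travel":[0,0,0.035],"rotation":[0,0,0]},{"claw":0,"travel":[0,0,0.035],"rotation":[0,0,0]},{"claw":0,"travel":[0,0,0.035],"rotation":[0,0,0]}]'
python3 -m handwheel '[{"claw":0,"travel":[-0.02,-0.035,0.01],"rotation":[0,0,0]},{"claw":0,"travel":[-0.02,-0.035,0],"rotation":[0,0,0]},{"claw":0,"travel":[-0.02,-0.035,0],"rotation":[0,0,0]},{"claw":0,"travel":[-0.02,-0.035,0],"rotation":[0,0,0]},{"claw":0,"travel":[-0.02,-0.035,0],"rotation":[0,0,0]}]'
python3 -m handwheel '[{"claw":0,"travel":[-0.02,-0.035,0],"rotation":[0,0,0]},{"claw":0,"travel":[-0.02,-0.035,0],"rotation":[0,0,0]},{"claw":0,"travel":[0,-0.035,0],"rotation":[0,0,0]},{"claw":0,"travel":[0,-0.035,0],"rotation":[0,0,0]},{"claw":0,"travel":[0,0,0],"rotation":[0,0,0]}]'
python3 - <<'E'
from h import *
print(bot.observe()['wrist_force'])
S=bot.get_image("scene");T=bot.get_image("top")
cv2.imwrite("pics/s9.png",S[...,::-1]);cv2.imwrite("pics/t9.png",T[...,::-1])
a=S[135:265,140:290];b=T[95:240,240:350]
a=cv2.resize(a,None,fx=3,fy=3,interpolation=cv2.INTER_CUBIC);b=cv2.resize(b,None,fx=3,fy=3,interpolation=cv2.INTER_CUBIC)
c=np.zeros((435,780,3),np.uint8);c[:390,:450]=a;c[:435,450:780]=b
cv2.imwrite("pics/c9.png",c[...,::-1])
# change check on pot/mesh/chopstick regions (top)
t1=cv2.imread("pics/t1.png").astype(int);t9=T[...,::-1].astype(int)
for n,(y0,y1,x0,x1) in dict(pot=(190,260,40,125),mesh=(225,268,148,192),base=(222,232,250,322)).items():
    d=np.abs(t1-t9)[y0:y1,x0:x1].max(2);print(n,(d>40).sum(),d.size)
E
```

```text
clock: 11.1
eef_pos: [0.5629, 0.0168, 0.2766]
eef_rot: [3.141, -0.001, -0.003]
wrist_force: [-0.0, 0.0, 0.4]
grip_width: 0.001
clock: 11.52
eef_pos: [0.4623, -0.1593, 0.2861]
eef_rot: [3.141, 0.001, 0.001]
wrist_force: [0.2, -0.7, 0.5]
grip_width: -0.001
clock: 11.93
eef_pos: [0.4224, -0.3035, 0.2857]
eef_rot: [3.138, -0.008, -0.001]
wrist_force: [0.3, 0.6, -0.6]
grip_width: -0.001
[ 0.27602276  0.60344751 -0.636923  ]
pot 0 5950
mesh 0 1892
base 42 720
```

View pics/c9.png

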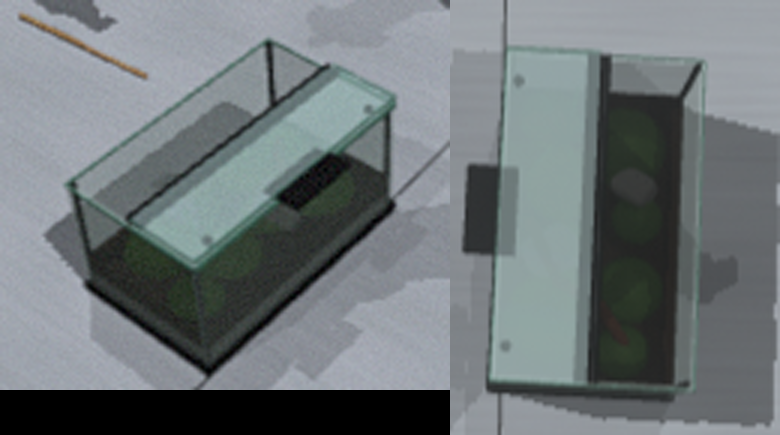

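The leaf lies flat on the rear leaf with the tab overhanging the rear. The tank corners and chopstick ends are at the same pixels as before, and the pot and mesh regions are unchanged. Handing in.

```bash
python3 -c "
from plant import bot;print(bot.job_done(),bot.observe()['clock'])"
```

```text
the job is handed in; nothing more can be done
the job is handed in; nothing more can be done
```

The front leaf is folded right over the hinge and lies flat on the rear leaf. I pushed it there by the lift tab with the shut fingertips, and handed in at about 12 s on the robot's clock.

- **Forces:** The readings during the fold were about 2–5 N. At the stop I pressed a little further to confirm it, reaching about 13 N on the tab while its height stayed put. I then withdrew, with nothing touching.
- **Final pictures:** The leaf looks flat, though I did not measure its final angle from the images. The tank corners and the chopstick ends are at the same pixels as at the start. A picture comparison shows no change around the pot or the mesh. In a strip along the tank's base edge, 42 of 720 pixels changed; I did not trace the cause, which may be the moved shadows.
- **What disagreed:** The visible fingertips ended about 26 mm short of the reported tool point. My first lift therefore missed the tab, passing in front of it without contact. I measured the offset from two views, corrected for it, and the second lift worked.

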